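Close the paint case and snap its cap on

TASK

Fold the open cover of the paint case all the way down until it is shut, with the case's stud standing up through the slot in the cover's edge. Then take the loose snap cap with the finger knob and press it upright onto the stud until it clicks and sits fully home over the cover; do not let up after the click: keep the fingers on the cap and finish while still pressing it down firmly (with more than 5 N). Leave everything else on the table where it is.

Things in the scene. Friction and masses are not known exactly. Their poses are not given: they have to be found in the camera images.
- case: Grey flat paint case with six pots inside, fixed to the table; 130 mm (x) by 170 mm (y), walls 34 mm high, a small foot sticks out 15 mm at the middle of its -y and +y sides. Origin: centre of the underside; x axis level from the hinge side to the stud side (roughly away from the robot), z up.
- cover (a joint): Angle of the white cover, a flat panel 130 mm from hinge to free edge, 170 mm wide, 5 mm thick, hinged on the case's -x rim (nearer the robot). 0 = shut (outer face up, 39.5 mm above the table), pi/2 = upright, at most 1.7. Starts open, leaning over the case or nearly upright. Stiff: it stays where left; 1 to 5 N on the outer face near the free edge folds it.
- cover_hinge (a point): Middle of the cover's hinge line, on its axis, 34.5 mm above the table (65 mm from the case's centre along its -x). The cover's inner face lies in a plane through this line; the outer face (the one towards the robot when upright) is 5 mm off it.
- cover_edge (a point): Middle of the cover's free edge, on the outer face, 130 mm from the hinge; moves with the cover. It lies in the mouth of a slot 25 mm wide and 33 mm long, cut into the edge, through which the stud comes when the cover is shut.
- stud_seat (a point): On the stud's axis, centre of the white collar, 23 mm across and 40 mm above the table, on which the cap comes to sit; 45 mm from the case's centre along its +x. The stud is a 15 mm pin that rises 20 mm above here (top 5 mm tapered to 7 mm across); four sprung barbs bulge to 22 mm across, 8 mm above here. A cap let go on the stud rests on the barbs, about 13 mm up.
- cap: Loose white snap cap, 48 mm tall, 30 g, open end down: skirt 34 mm across, 26 mm high, on it a finger knob 22 mm across, 22 mm high. Origin: centre of the open underside; z up. Mouth 18 mm wide with a 3 mm lip, inside 25 mm wide, 22 mm deep. Pressed on the stud it resists up to about 10 N, clicks, the resistance drops, it goes down onto the collar, underside level with point stud_seat.
- rabbit_small: Bystander: white ceramic rabbit, 75 mm tall, some 85 mm beyond the cap (+x). Origin: centre of its foot.
- jar_lid_pot: Bystander: small glass pot with a white screw lid, 40 mm across, 32 mm tall with no knob, some 85 mm before the cap (-x). Origin: centre of its foot.
- rabbit_large: Bystander: white ceramic rabbit, 150 mm tall. Origin: centre of its foot.
- brush_jar: Bystander: glass jar with a brush in it, 68 mm across, 165 mm tall. Origin: centre of its foot.
- knight: Bystander: white ceramic knight, 110 mm tall. Origin: centre of its foot.
- palette: Bystander: flower-shaped paint palette, 134 mm across, 11 mm thick. Origin: centre of its underside.
- water_bottle: Bystander: clear water bottle, 64 mm across, 190 mm tall. Origin: centre of its foot.
- phone: Bystander: black phone lying flat, 150 by 73 by 9 mm. Origin: centre of its underside.
Mind the look-alikes: they are no part of the job. What is shaped like the case but orange or yellow is not meant. Leave any brown look-alike of the cap alone.

How it is judged:
By the outcome, as a careful person would: the job done as asked, in the order asked, and still so for the second after the job is handed in, while the arm keeps its last pose, push and grip.
It also fails if it takes over 48 s, if anything falls off the work surface, if the arm or the gripper's body presses on something with over 40 N, if the wrist force passes 120 N, or if a joint passes its speed limit or range.

ROBOT

A 6-joint arm with a two-finger parallel gripper is mounted at the origin on the work surface. World frame = base frame: x ahead of the robot, y to its left, z up, the work surface at z = 0. Lengths are in m, angles in rad, forces in N, time in s.
With the tool pointing down it reaches from about 0.425 to 0.95 m from the base axis. Payload 3.5 kg.
Tool frame: the origin (TCP) lies midway between the tips of the shut fingers; the grasp point (between the pads) lies 19 mm behind it; z points along the fingers, y is the direction in which the jaws open and shut (so a half turn about z gives the same grasp; the last joint's range is limited). The gripper opens to 85 mm and grips with 20 to 120 N. Pads are 22 mm wide; open, the fingers measure 114 mm over their backs; the gripper's body (76 mm by 85 mm) begins 54 mm behind the grasp point. The pads swing forward as they close: fully open they stand 13 mm farther back than shut.
Start: joints at [1.042, 0.286, 1.577, -0, 1.279, -0.15], TCP at [0.25, 0.627, 0.231] pointing down, gripper open.
Joint ranges: [-2.77, 2.77], [-0.9, 2.22], [0.21, 2.48], [-1.53, 4.67], [0.24, 2.81], [-2.84, 2.84]. Speed limits (rad/s): [2.79, 2.79, 3.14, 3.14, 3.14, 3.14].

INTERFACE

Orientations are given as a unit quaternion [x, y, z, w].
In Python, from plant import ctrl gives the robot as it stands.
- The arm moves only by the tool apply_moves, never from a script. Its argument "moves" is a list that holds one entry, the list of rows, each a list of 7 numbers: the shift along the tool's x, y, z in m, then the turn, a rotation vector about the tool's x, y, z in degrees, then the gripper's target within -1 to 1 (shut at 1, half-way at 0, fully open at -1). In form: [[[tx, ty, tz, ax, ay, az, hand], ...]]. A call has 1 to 12 rows; each row shifts and turns the pose as measured when the row begins, along the tool's axes as they then stand; what a row does not reach is not made up. A row lasts 1/10 s, in which the tool goes at most 50 mm and 8.59 degrees, less where a joint would pass 70% of its speed; a pose out of reach is approached as far as the arm can. A call with a gripper value outside its range is refused whole. The fingers move at their own pace and stop on an object; "force" is the grip in N (left out, the last holds). Time passes only in rows, so rows that do not move let the fingers close. It gives the time, the measured TCP pose, the force and the opening at its end, in the units of the state.
- ctrl.get_state(): the state, without advancing time (a new reading comes with each control period).
- ctrl.read_camera(name): name is "scene" or "top" or "wrist"; returns the picture (400x640x3 uint8, red, green, blue); there is no depth.
- ctrl.get_calibration(name): a dict with "camera_matrix" (3x3 intrinsics, pixels), "k1" (the pictures are not rectified: a ray, as slopes to the right and down, at radius r is drawn at 1 + k1 r^2 times it, then the intrinsics apply), "cam_to_world" (4x4, takes a point from camera to world coordinates). Camera axes: x right, y up, looking along -z (the intrinsics and any distortion apply to the point x, -y, -z); pixel columns grow to the right and rows downward; lengths in m; the calibration is good to about 2 mm. A picture is of the moment at which its call begins: read the wrist's pose just before it. get_calibration takes no time and is no camera call; for the wrist camera it gives the pose at the moment of the call.
- ctrl.sign_off(): hands the job in, once; it reports no verdict.
The state is a dict: "time": time; "qpos": joint angles; "dq": joint speeds; "joint_efforts": joint torques, N m; "eef_pos": TCP position; "tcp_rot": TCP orientation; "contact_force": force on the tool from outside, world axes, zero at the start; "wrist_torque": the same for the moment, N m; "opening": opening from 0.0 (shut) to 1.0 (fully open).
Only numpy, scipy, OpenCV 4.12 (cv2) and the standard library are available. Lean on these libraries where they do the work, as an engineer would, in place of code of your own. Each camera call takes 0.05 s, during which the arm holds its last target. There are 200 camera calls.

## Working session

There is one attempt and no reset: what is moved stays moved. The work goes in short steps, Python scripts to look and compute and a tool call to move; the robot and the scene stay as the last step left them, time stands still between calls to the robot, and variables do not carry over. Pictures are saved under pics/ and viewed, about 8 in all and at most 12, crops included, and the job is handed in when it is done.

Besides the shell and the picture viewer there is one more tool, called after "Emit:" as name(argument=value, ...), one argument or row to a line, values as JSON. apply_moves: Moves the arm, as the interface text tells. Its arguments: {"type":"object","properties":{"moves":{"type":"array","items":{"type":"array","items":{"type":"array","items":{"type":"number"}}}},"force":{"type":"number"}},"required":["moves"]}

```bash
mkdir -p pics; ls; cat > h.py <<'E'
import numpy as np, cv2
from plant import ctrl
def snap(name,fn=None):
    c=ctrl.get_calibration(name); im=ctrl.read_camera(name)
    if fn: cv2.imwrite('pics/'+fn,im[:,:,::-1])
    return im,c
def ray(c,u,v):
    K=np.array(c['camera_matrix']);T=np.array(c['cam_to_world'])
    d=cv2.undistortPoints(np.array([[[u,v]]],float),K,np.array([c['k1'],0,0,0.]),None,None,criteria=None) if 0 else None
    x=(u-K[0,2])/K[0,0];y=(v-K[1,2])/K[1,1];a,b=x,y
    for _ in range(30):
        s=1+c['k1']*(a*a+b*b);a,b=x/s,y/s
    r=T[:3,:3]@np.array([a,-b,-1.]);return T[:3,3],r/np.linalg.norm(r)
def onz(c,u,v,z):
    o,r=ray(c,u,v);return o+r*(z-o[2])/r[2]
def proj(c,p):
    K=np.array(c['camera_matrix']);T=np.array(c['cam_to_world'])
    q=T[:3,:3].T@(np.array(p)-T[:3,3]);a,b=q[0]/-q[2],-q[1]/-q[2];s=1+c['k1']*(a*a+b*b)
    return np.array([K[0,0]*a*s+K[0,2],K[1,1]*b*s+K[1,2]])
def tri(rays):
    A=0;B=0
    for o,r in rays:
        P=np.eye(3)-np.outer(r,r);A=A+P;B=B+P@o
    return np.linalg.solve(A,B)
E
python3 - <<'E'
from h import *
a,ca=snap('scene','s0.png');b,cb=snap('top','t0.png')
for c in (ca,cb): print(np.round(np.array(c['cam_to_world']),3),np.round(c['camera_matrix'],1),c['k1'])
print(ctrl.get_state())
E
```

```text
pics
[[ 0.587 -0.651  0.481  1.211]
 [ 0.809  0.466 -0.357 -0.482]
 [ 0.008  0.599  0.8    1.151]
 [ 0.     0.     0.     1.   ]] [[514.6   0.  321.7]
 [  0.  514.6 197.4]
 [  0.    0.    1. ]] -0.01359335809613497
[[ 0.024  0.986 -0.167  0.332]
 [-0.999  0.02  -0.025 -0.034]
 [-0.021  0.168  0.986  1.387]
 [ 0.     0.     0.     1.   ]] [[490.9   0.  323.4]
 [  0.  490.9 199.2]
 [  0.    0.    1. ]] -0.11128412074508305
{'time': 0.1, 'qpos': array([ 1.04200266e+00,  2.87158569e-01,  1.57805946e+00,  2.61248855e-05,
        1.27860488e+00, -1.49998689e-01]), 'dq': array([-1.33803577e-03, -5.51537143e-04, -2.89433726e-03, -6.78358181e-06,
        2.95489762e-04,  4.17546941e-04]), 'joint_efforts': array([ 1.44046226e-03, -4.07292795e+01, -2.93700206e+01, -1.41466853e-04,
        3.37169608e-03, -3.30219052e-05]), 'eef_pos': array([0.24927212, 0.62663383, 0.23001554]), 'tcp_rot': array([ 1.88270784e-01,  9.82116525e-01, -1.04735006e-03, -3.83035998e-04]), 'contact_force': array([-0.63886248,  0.07220435,  0.60904002]), 'wrist_torque': array([ 0.01323368, -0.01559144, -0.00744728]), 'opening': 0.9965501665124441}
```

View pics/s0.png

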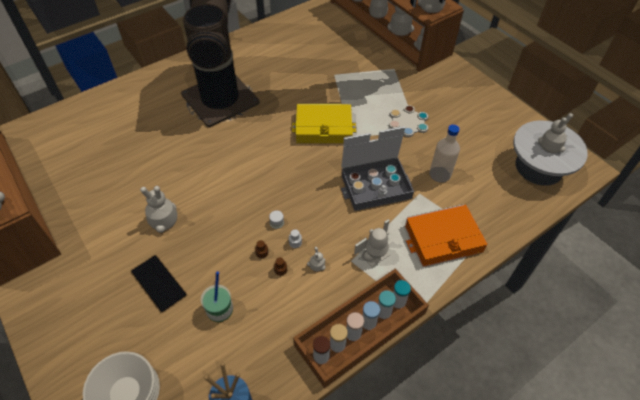

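View pics/t0.png

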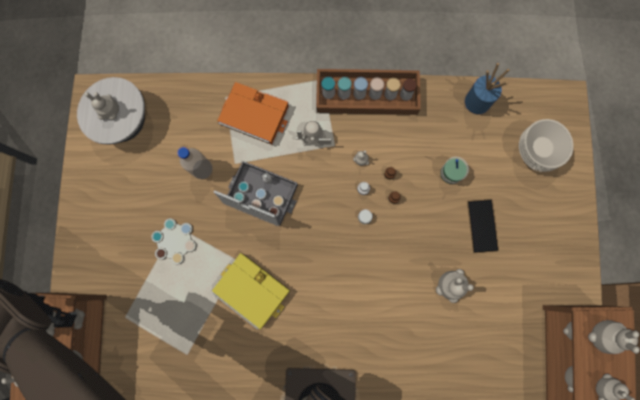

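The grey case is at scene (377,180) / top (262,192), with its cover nearly upright. The white cap is at scene (295,238) / top (364,187), between the pot and the small rabbit. I'll enlarge both areas.

```bash
python3 - <<'E'
import cv2,numpy as np
s=cv2.imread('pics/s0.png');t=cv2.imread('pics/t0.png')
f=lambda i,x,y,w,h,k:cv2.resize(i[y:y+h,x:x+w],None,fx=k,fy=k,interpolation=cv2.INTER_CUBIC)
A=f(s,330,120,100,100,4);B=f(t,210,150,100,75,4);C=f(s,245,200,100,75,4);D=f(t,330,145,100,50,4)
out=np.vstack([np.hstack([A[:300],B]),np.hstack([C,np.vstack([D,A[300:400]])])])
print(out.shape);cv2.imwrite('pics/c1.png',out)
E
```

```text
(600, 800, 3)
```

View pics/c1.png

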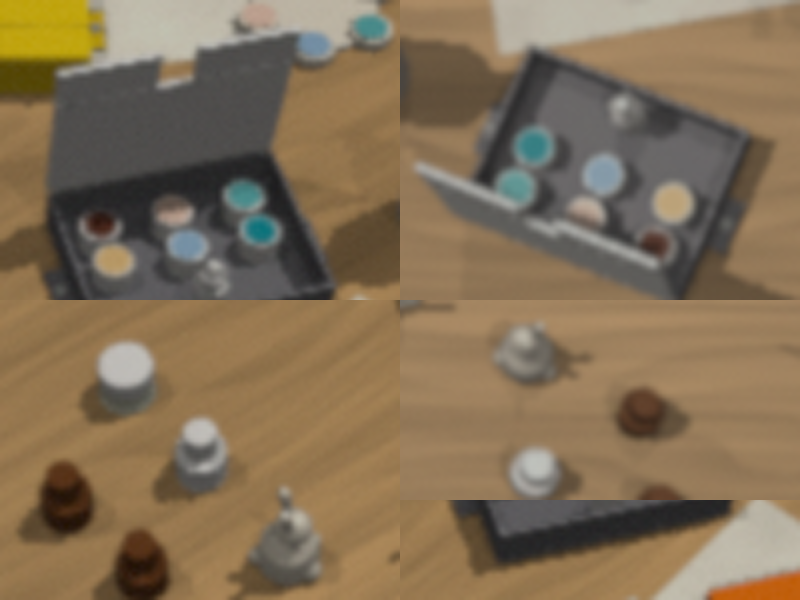

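```bash
python3 - <<'E'
from h import *
cs=ctrl.get_calibration('scene');ct=ctrl.get_calibration('top')
p=lambda n,v:print(n,np.round(v,4))
p('cap top cam',onz(ct,364.5,186.3,.048));p('cap scene',onz(cs,295,233,.048))
p('cap tri',tri([ray(ct,364.5,186.3),ray(cs,295,233)]))
A=onz(ct,242.5,162.5,.034);B=onz(ct,297,183.8,.034);C=onz(ct,280,224.5,.034)
p('rim +x+y',A);p('+x-y',B);p('-x-y',C);print(np.linalg.norm(A-B),np.linalg.norm(C-B))
p('stud tri',tri([ray(ct,266.5,175.5),ray(cs,383,187)]))
p('stud60',onz(ct,266.5,175.5,.058))
p('edgeL',tri([ray(ct,213.8,191.2),ray(cs,404.5,129.2)]))
p('edgeR',tri([ray(ct,275,216.2),ray(cs,344.2,138)]))
p('hingeL',onz(cs,397.5,158.7,.0345));p('hingeR',onz(cs,342.5,168.7,.0345))
E
```

```text
cap top cam [ 0.5972 -0.1128  0.048 ]
cap scene [ 0.5999 -0.1113  0.048 ]
cap tri [ 0.5982 -0.1118  0.046 ]
rim +x+y [0.6626 0.2341 0.034 ]
+x-y [0.6035 0.0762 0.034 ]
-x-y [0.4872 0.1198 0.034 ]
0.16863268104765924 0.12413280707659713
stud tri [0.6211 0.1607 0.0573]
stud60 [0.6206 0.16   0.058 ]
edgeL [0.5555 0.2806 0.1534]
edgeR [0.4938 0.1197 0.1639]
hingeL [0.5541 0.2755 0.0345]
hingeR [0.4919 0.1239 0.0345]
```

Emit:
apply_moves(
  moves=[
    [[-0.033,-0.034,0,0,0,0,1],[-0.033,-0.034,0,0,0,0,1],[-0.033,-0.034,0,0,0,0,1],[-0.033,-0.034,0,0,0,0,1],[-0.033,-0.034,0,0,0,0,1],[-0.033,-0.034,0,0,0,0,1],[-0.033,-0.034,0,0,0,0,1],[-0.033,-0.034,0,0,0,0,1],[-0.033,-0.034,0.02,0,0,0,1],[-0.033,-0.034,0.03,0,0,0,1],[0,0,0.03,0,0,0,1],[0,0,0,0,0,0,1]],
  ],
)

```text
time: 1.3
eef_pos: [0.4307, 0.1792, 0.1483]
tcp_rot: [0.187, 0.982, -0.003, -0.001]
contact_force: [-0.1, -0.2, -0.0]
opening: 0.002
```

Emit:
apply_moves(
  moves=[
    [[-0.027,0,0.005,0,0,0,1],[-0.026,0,0.004,0,0,0,1],[-0.018,0,0.001,0,0,0,1],[-0.015,0,0.001,0,0,0,1],[-0.013,0,0.004,0,0,0,1],[-0.013,0,0.005,0,0,0,1],[-0.012,0,0.007,0,0,0,1],[-0.011,0,0.009,0,0,0,1],[0,0,0,0,0,0,1]],
  ],
)

```text
time: 2.2
eef_pos: [0.5591, 0.1317, 0.1133]
tcp_rot: [0.183, 0.983, -0.004, -0.004]
contact_force: [-0.1, 0.3, -0.5]
opening: 0.002
```

```bash
python3 - <<'E'
from h import *
s=ctrl.get_state();p=s['eef_pos']-np.array([.518,.2,0]);print(s['eef_pos'],p@[.9366,-.3505,0],p@[.3505,.9366,0],s['contact_force'])
a,_=snap('scene');b,_=snap('top')
f=lambda i,x,y,w,h,k:cv2.resize(i[y:y+h,x:x+w],None,fx=k,fy=k,interpolation=cv2.INTER_CUBIC)
cv2.imwrite('pics/c2.png',np.hstack([f(a,330,110,100,100,4),f(b,210,145,100,100,4)])[:,:,::-1])
E
```

```text
[0.55910514 0.13168587 0.1133237 ] 0.062443176092704604 -0.049575659169579865 [-0.12280511  0.28044257 -0.49981044]
```

View pics/c2.png

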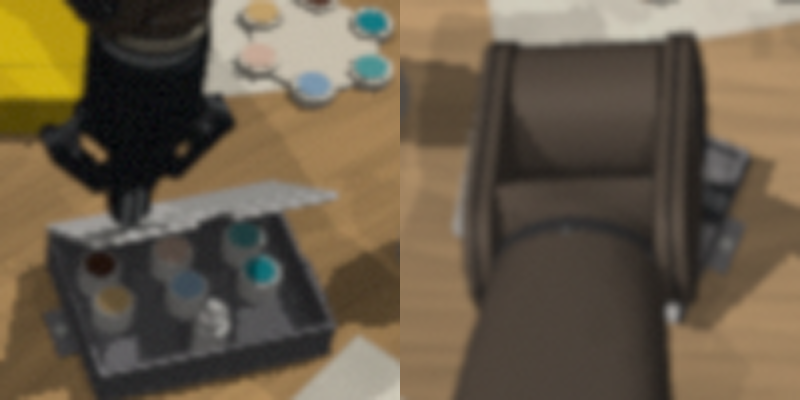

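The cover is folding under the fingertip, which touches it at about (130,215) in the left panel. I'll carry on along the arc.

Emit:
apply_moves(
  moves=[
    [[-0.009,0,0.011,0,0,0,1],[-0.007,0,0.012,0,0,0,1],[-0.006,0,0.012,0,0,0,1],[-0.005,0,0.013,0,0,0,1],[-0.003,0,0.012,0,0,0,1],[-0.001,0,0.009,0,0,0,1],[0,0,0.005,0,0,0,1],[0,0,0.002,0,0,0,1]],
  ],
)

```text
time: 3.1
eef_pos: [0.592, 0.1208, 0.0393]
tcp_rot: [0.182, 0.983, -0.003, 0.001]
contact_force: [-7.3, -0.7, 19.5]
opening: 0.005
```

Emit:
apply_moves(
  moves=[
    [[0,0,-0.04,0,0,0,1],[0,0,-0.04,0,0,0,0.5],[-0.01,-0.03,-0.03,0,0,0,0],[-0.016,-0.038,-0.01,0,0,0,0],[-0.016,-0.038,0,0,0,0,0],[-0.016,-0.038,0,0,0,0,0],[-0.016,-0.038,0,0,0,0,0],[-0.016,-0.034,0,0,0,0,0],[0,0,0,0,0,-7,0],[0,0,0,0,0,-7,0],[0,0,0,0,0,-7,0],[0,0,0,0,0,0,0]],
  ],
)

```text
time: 4.3
eef_pos: [0.5966, -0.1179, 0.1612]
tcp_rot: [-0.008, 1.0, -0.001, -0.002]
contact_force: [-1.2, 0.9, 0.2]
opening: 0.5
```

```bash
python3 - <<'E'
from h import *
a,ca=snap('scene','s3.png');b,cb=snap('top','t3.png');w,cw=snap('wrist','w3.png')
f=lambda i,x,y,w,h,k:cv2.resize(i[y:y+h,x:x+w],None,fx=k,fy=k,interpolation=cv2.INTER_CUBIC)
cv2.imwrite('pics/c3.png',np.vstack([np.hstack([f(a,330,130,100,75,4),f(b,210,150,100,75,4)]),np.hstack([cv2.resize(w,(480,300),interpolation=cv2.INTER_AREA),f(a,240,195,80,75,4)])])[:,:,::-1])
s=ctrl.get_state();print(s['eef_pos'],s['tcp_rot'],s['contact_force'],s['opening'])
print(np.round(cw['cam_to_world'],3),cw['camera_matrix'],cw['k1'])
for z in (.048,):print(proj(cw,[.598,-.112,z]))
E
```

```text
[ 0.59671601 -0.1175897   0.16134268] [-0.00748322  0.99996957 -0.00154285 -0.00157313] [-0.30462875  0.32014613  0.51213833] 0.5006168967896875
[[-0.016 -0.956 -0.293  0.522]
 [ 1.    -0.016 -0.001 -0.118]
 [-0.004 -0.293  0.956  0.305]
 [ 0.     0.     0.     1.   ]] [[335.2810726    0.         324.46409786]
 [  0.         335.2810726  202.87809339]
 [  0.           0.           1.        ]] -0.029651524507442302
[331.77086558 200.21880525]
```

View pics/c3.png

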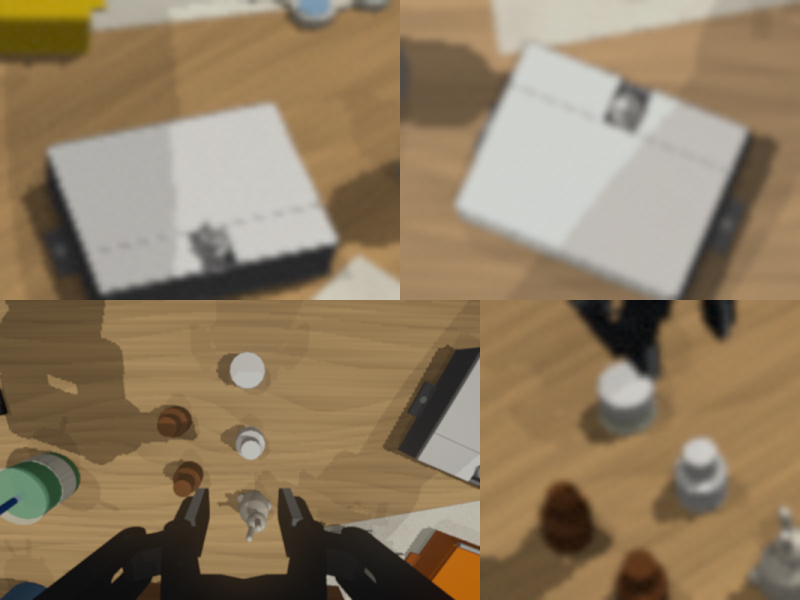

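The cover is shut and the stud stands in the slot. The cap knob shows at about wrist pixel (333,200), against a prediction of (332,200), so the cap is at about (0.598, -0.111). Next I'll grasp the knob above the skirt.

Emit:
apply_moves(
  moves=[
    [[-0.0014,0.0066,0.03,0,0,0,0],[0,0,0.03,0,0,0,0],[0,0,0.03,0,0,0,0],[0,0,0.025,0,0,0,0],[0,0,0.012,0,0,0,0],[0,0,0.002,0,0,0,0]],
  ],
  force=60,
)

```text
time: 5.05
eef_pos: [0.6007, -0.1099, 0.0312]
tcp_rot: [-0.004, 1.0, -0.002, 0.002]
contact_force: [-0.3, 0.2, -0.3]
opening: 0.499
```

```bash
python3 - <<'E'
from h import *
w,cw=snap('wrist','w4.png')
s=ctrl.get_state();print(s['eef_pos'],s['tcp_rot'],s['contact_force'],s['opening'])
E
```

```text
[ 0.60090213 -0.10997366  0.03160291] [-0.00379251  0.99998735 -0.00250359  0.00215657] [-0.48297069 -0.0716798  -0.30122515] 0.5013673206446698
```

View pics/w4.png

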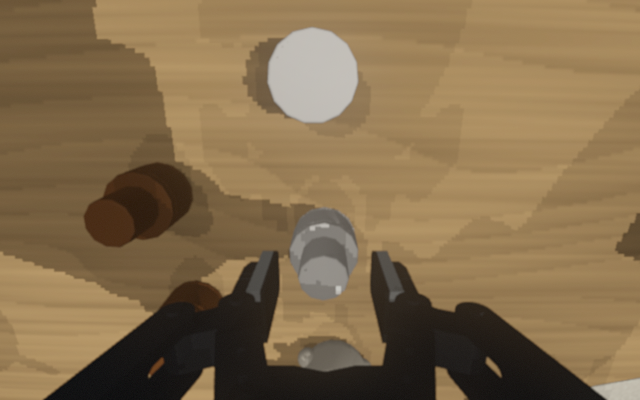

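```bash
python3 - <<'E'
from h import *
c=ctrl.get_calibration('wrist');print(onz(c,323,277,.048),onz(c,323,262,.048),proj(c,[.601,-.110,.0316]),proj(c,[.601,-.110,.048]))
E
```

```text
[ 0.59788339 -0.1102711   0.048     ] [ 0.59076651 -0.11032304  0.048     ] [323.87605266 265.23108624] [323.57828225 283.42690811]
```

The knob-top centre at (323,277) gives a cap position of (0.598, -0.110). I'll shift 3 mm and close.

Emit:
apply_moves(
  moves=[
    [[0.003,0,0.003,0,0,0,0],[0,0,0.001,0,0,0,0],[0,0,0,0,0,0,0.4],[0,0,0,0,0,0,0.6],[0,0,0,0,0,0,1],[0,0,0,0,0,0,1],[0,0,0,0,0,0,1],[0,0,0,0,0,0,1]],
  ],
  force=60,
)

```text
time: 5.9
eef_pos: [0.6017, -0.1113, 0.0336]
tcp_rot: [-0.003, 1.0, -0.004, 0.007]
contact_force: [-0.0, -0.1, -0.3]
opening: 0.231
```

Emit:
apply_moves(
  moves=[
    [[0,0,-0.03,0,0,0,1],[0,0,-0.04,-0.5,0.8,0,1],[-0.004,0.02,-0.04,0,0,0,1],[-0.004,0.04,-0.025,0,0,0,1],[-0.004,0.04,0,0,0,0,1],[-0.004,0.04,0,0,0,0,1],[0,0.04,0,0,0,0,1],[0,0.02,0,0,0,0,1],[0,0,0,0,0,0,1]],
  ],
)

```text
time: 6.8
eef_pos: [0.6163, 0.0958, 0.1747]
tcp_rot: [-0.001, 1.0, 0.002, 0.0]
contact_force: [-0.1, -0.0, -1.2]
opening: 0.227
```

```bash
python3 - <<'E'
from h import *
s=ctrl.get_state();print(s['eef_pos'],s['tcp_rot'],s['contact_force'],s['opening'])
w,cw=snap('wrist','w5.png');a,ca=snap('scene','s5.png')
for n,c in(('w',cw),('s',ca)):print(n,proj(c,[.618,.161,.06]),proj(c,s['eef_pos']),proj(c,s['eef_pos']-[0,0,.0336]))
f=lambda i,x,y,w,h,k:cv2.resize(i[y:y+h,x:x+w],None,fx=k,fy=k,interpolation=cv2.INTER_CUBIC)
cv2.imwrite('pics/c5.png',np.vstack([f(w,220,100,400,150,2),f(a,310,110,160,60,5)])[:,:,::-1])
E
```

```text
[0.61634722 0.09581393 0.17471829] [-1.16044026e-03  9.99997683e-01  1.78627658e-03  3.10047160e-04] [-0.05025057 -0.02892775 -1.21396793] 0.22708317625818522
w [404.69044379 199.5662992 ] [323.90342201 265.11256345] [323.84953395 237.27485016]
s [382.17827496 185.65181437] [366.29974965 168.66215082] [365.2665609  177.22088589]
```

View pics/c5.png

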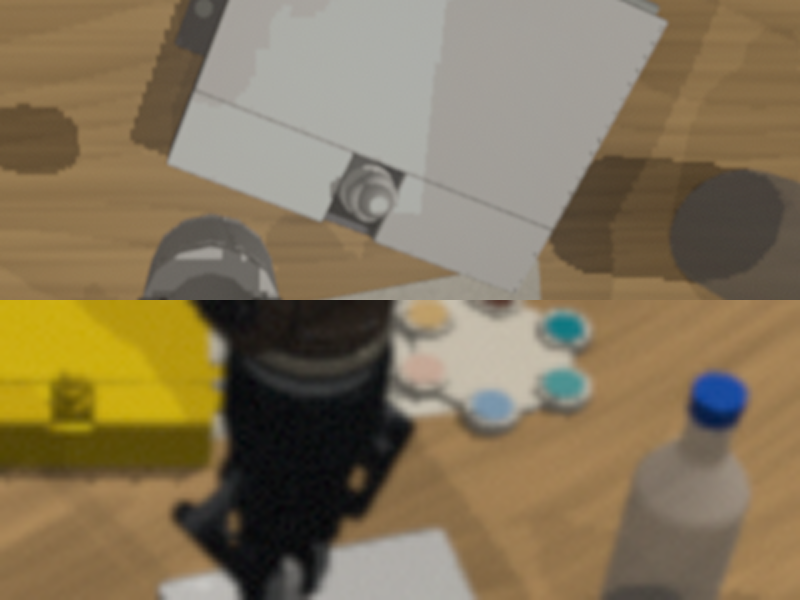

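```bash
python3 - <<'E'
from h import *
c=ctrl.get_calibration('wrist');s=ctrl.get_state();e=s['eef_pos']
print('stud',onz(c,409,201.5,.06))
L=onz(c,304,181,.0395);R=onz(c,477.5,245,.0395);print(L,R,np.linalg.norm(L-R),(L+R)/2)
y=(R-L)/np.linalg.norm(R-L);xx=np.array([y[1],-y[0],0]);print(xx,(L+R)/2-.02*xx)
S=(onz(c,381,210,.0395)+onz(c,407.5,218.5,.0395))/2;print('slot',S,S-.02*xx)
for dz in(.028,.031,.0336,.037):
  print(dz,proj(c,e-[.017,0,dz]),proj(c,e-[0.002,.017,dz-.013]),proj(c,e-[0.002,-.017,dz-.013]),
   [np.round(proj(c,e+[dx-.017,0,-dz]),1)[1] for dx in(-.003,.003)])
w=cv2.imread('pics/w5.png');cv2.imwrite('pics/c6.png',cv2.resize(w[190:300,270:380],None,fx=5,fy=5,interpolation=cv2.INTER_CUBIC))
E
```

```text
stud [0.61972438 0.16203912 0.06      ]
[0.60777122 0.07646758 0.0395    ] [0.66740551 0.23349213 0.0395    ] 0.16796713602802169 [0.63758837 0.15497986 0.0395    ]
[ 0.93485284 -0.35503545  0.        ] [0.61889131 0.16208056 0.0395    ]
slot [0.63774261 0.15541425 0.0395    ] [0.61904556 0.16251496 0.0395    ]
0.028 [323.9037099  212.21147725] [290.98535199 247.79577019] [356.77748658 247.81698744] [np.float64(206.9), np.float64(217.4)]
0.031 [323.90384106 210.44733067] [291.51941894 245.37594383] [356.24454433 245.3976194 ] [np.float64(205.2), np.float64(215.6)]
0.0336 [323.90395219 208.96223656] [291.96853872 243.34127784] [355.79636867 243.3633183 ] [np.float64(203.8), np.float64(214.1)]
0.037 [323.90409407 207.07883203] [292.53749727 240.76405463] [355.22860393 240.78653036] [np.float64(202.0), np.float64(212.1)]
```

View pics/c6.png

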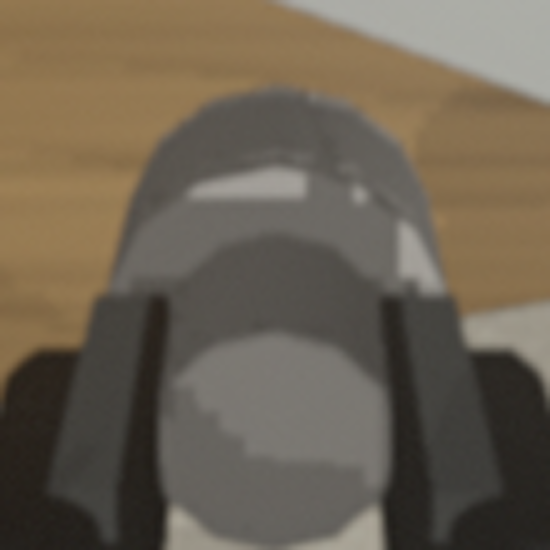

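```bash
python3 - <<'E'
from h import *
from scipy.optimize import least_squares as ls
c=ctrl.get_calibration('wrist');e=ctrl.get_state()['eef_pos']
r=ls(lambda q:np.r_[proj(c,e+[q[0],q[1],q[2]])-[324.6,277.4],proj(c,e+[q[0]-.017,q[1],q[2]-.048])-[325.5,207.6]],[0,0,.0144],x_scale=.001)
print(r.x,r.fun)
E
```

```text
[0.00025714 0.00054245 0.01116567] [ 0.50062828 -0.00170096 -0.63701047  0.00217337]
```

Emit:
apply_moves(
  moves=[
    [[-0.001,0.03,0,0,0,0,1],[-0.001,0.025,0,0,0,0,1],[-0.001,0.011,0.02,0,0,0,1],[0,0,0.02,0,0,0,1],[0,0,0.015,0,0,0,1],[0,0,0,0,0,0,1]],
  ],
)

```text
time: 7.5
eef_pos: [0.6217, 0.1522, 0.1176]
tcp_rot: [0.005, 1.0, -0.0, 0.0]
contact_force: [-0.4, -0.0, -0.7]
opening: 0.226
```

```bash
python3 - <<'E'
from h import *
s=ctrl.get_state();print(s['eef_pos'],s['tcp_rot'],s['contact_force'],s['opening'])
E
```

```text
[0.62166354 0.15222943 0.11762687] [ 5.34396314e-03  9.99985600e-01 -9.75945970e-05  4.82889774e-04] [-0.39007075 -0.00210086 -0.69692575] 0.225936316596568
```

Emit:
apply_moves(
  moves=[
    [[0.0028,0.0094,0,0,0,0,1],[0,0,0,0,0,-0.6,1],[0,0,0,0,0,0,1]],
  ],
)

```text
time: 7.8
eef_pos: [0.6199, 0.1602, 0.1189]
tcp_rot: [0.001, 1.0, -0.0, 0.001]
contact_force: [0.4, 0.4, -1.0]
opening: 0.228
```

Emit:
apply_moves(
  moves=[
    [[0.001,0.0015,0.01,0,0,0,1],[0,0,0.009,0,0,0,1],[0,0,0,0,0,0,1]],
  ],
)

```text
time: 8.1
eef_pos: [0.6199, 0.1619, 0.1005]
tcp_rot: [0.001, 1.0, -0.0, 0.003]
contact_force: [0.1, 0.0, -0.2]
opening: 0.227
```

```bash
python3 - <<'E'
from h import *
w,cw=snap('wrist','w7.png');a,_=snap('scene','s7.png')
s=ctrl.get_state();print(s['eef_pos'],s['tcp_rot'],s['contact_force'],s['opening'])
f=lambda i,x,y,w,h,k:cv2.resize(i[y:y+h,x:x+w],None,fx=k,fy=k,interpolation=cv2.INTER_CUBIC)
cv2.imwrite('pics/c7.png',np.hstack([f(w,250,140,130,130,4),f(a,350,145,57,104,5)])[:,:,::-1])
E
```

```text
[0.62054153 0.16196774 0.10158443] [1.18738616e-03 9.99992338e-01 7.22078595e-05 3.72940221e-03] [-0.98697362  0.45079012  0.67512902] 0.23186648879318666
```

View pics/c7.png

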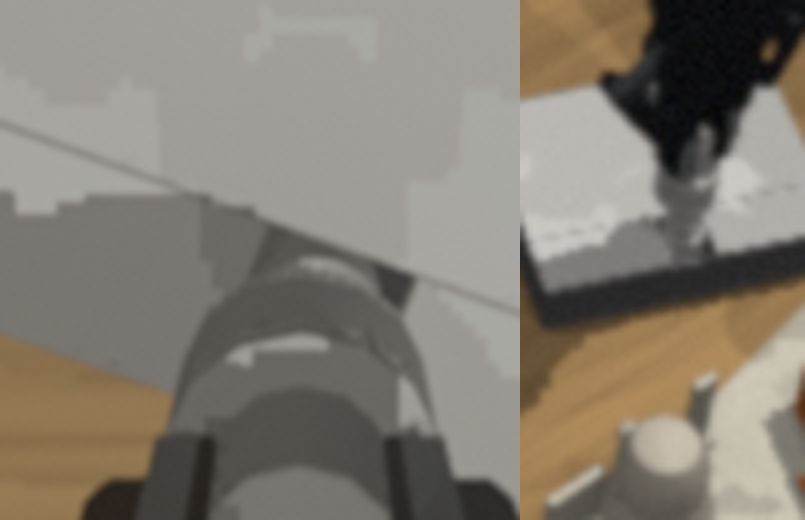

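```bash
python3 - <<'E'
from h import *
c=ctrl.get_calibration('wrist');e=ctrl.get_state()['eef_pos']
print('slot back',onz(c,335.4,203,.0395)+.013*np.array([.935,-.355,0]),proj(c,[.6071,.1666,.0395]))
print('slot back corners',onz(c,317.5,197.5,.0395),onz(c,353.2,208.8,.0395))
print(proj(c,[.6193-.0115,.162,.04]))
E
```

```text
slot back [0.62148802 0.16460017 0.0395    ] [331.34118762 199.67722083]
slot back corners [0.60563711 0.15775814 0.0395    ] [0.61327227 0.18073545 0.0395    ]
[324.14941726 200.96167645]
```

Emit:
apply_moves(
  moves=[
    [[0.0007,0.0007,0.005,0,0.4,0,1],[0,0,0.004,0,0,0,1],[0,0,0.003,0,0,0,1]],
  ],
)

```text
time: 8.5
eef_pos: [0.6207, 0.1628, 0.0898]
tcp_rot: [0.001, 1.0, 0.0, 0.001]
contact_force: [-0.2, 0.1, -0.6]
opening: 0.226
```

Emit:
apply_moves(
  moves=[
    [[0.0003,0,0.002,0,0,0,1],[0,0,0.002,0,0,0,1]],
  ],
)

```text
time: 8.7
eef_pos: [0.6209, 0.163, 0.0856]
tcp_rot: [0.001, 1.0, 0.0, 0.002]
contact_force: [1.0, 0.3, 1.3]
opening: 0.228
```

Emit:
apply_moves(
  moves=[
    [[0.0003,0,0.002,0,0.2,0,1],[0,0,0.002,0,0,0,1]],
  ],
)

```text
time: 8.9
eef_pos: [0.6225, 0.1633, 0.0835]
tcp_rot: [0.001, 1.0, 0.001, 0.002]
contact_force: [0.2, 0.7, 5.8]
opening: 0.23
```

Emit:
apply_moves(
  moves=[
    [[0.001,0,0.003,0,0.2,0,1],[0,0,0.003,0,0,0,1]],
  ],
)

```text
time: 9.1
eef_pos: [0.6242, 0.1636, 0.0829]
tcp_rot: [0.001, 1.0, 0.001, 0.003]
contact_force: [-3.8, -0.1, 11.6]
opening: 0.226
```

Emit:
apply_moves(
  moves=[
    [[0.003,0,0.002,0,0.3,0,1],[0.001,0,0.004,0,0,0,1]],
  ],
)

```text
time: 9.3
eef_pos: [0.6238, 0.1636, 0.0828]
tcp_rot: [0.001, 1.0, 0.001, 0.004]
contact_force: [-2.5, -1.8, 15.8]
opening: 0.229
```

Emit:
apply_moves(
  moves=[
    [[0.002,0,-0.006,0,0.4,0,1],[0.001,0,-0.006,0,0,0,1],[0.001,0,-0.004,0,0,0,1],[0,0,0,0,0,0,1]],
  ],
)

```text
time: 9.7
eef_pos: [0.6186, 0.1633, 0.0994]
tcp_rot: [0.001, 1.0, 0.0, -0.001]
contact_force: [-0.6, 0.7, 0.7]
opening: 0.231
```

```bash
python3 - <<'E'
from h import *
w,cw=snap('wrist','w8.png');a,_=snap('scene','s8.png')
s=ctrl.get_state();print(s['eef_pos'],s['tcp_rot'],s['contact_force'],s['opening'])
f=lambda i,x,y,w,h,k:cv2.resize(i[y:y+h,x:x+w],None,fx=k,fy=k,interpolation=cv2.INTER_CUBIC)
cv2.imwrite('pics/c8.png',np.hstack([f(w,270,170,110,150,4),f(a,360,160,45,75,8)])[:,:,::-1])
E
```

```text
[0.61824569 0.16327092 0.09860581] [ 7.61560759e-04  9.99999028e-01  4.46882763e-04 -1.07949137e-03] [-1.30580003  0.86891443 -0.88166299] 0.23032935481288544
```

View pics/c8.png

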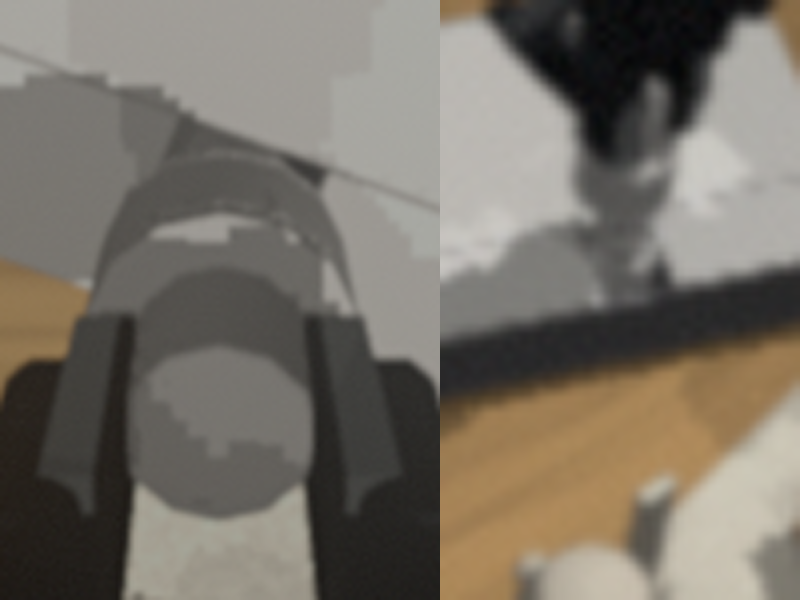

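```bash
python3 - <<'E'
from h import *
from scipy.optimize import least_squares as ls
c=ctrl.get_calibration('wrist');e=ctrl.get_state()['eef_pos'];print(e)
r=ls(lambda q:np.r_[proj(c,e+[q[0],q[1],q[2]])-[325.5,278],proj(c,e+[q[0]-.017,q[1],q[2]-.048])-[325.5,208]],[0,0,.0144],x_scale=.001);print(r.x)
a,b=onz(c,315.8,198,.0395),onz(c,351.3,211,.0395);print(a,b,np.linalg.norm(a-b),(a+b)/2+.013*np.array([.935,-.355,0]))
a,b=onz(c,270,235,.0395),0
# top/scene rays to stud tip from shut images
ct=ctrl.get_calibration('top');cs=ctrl.get_calibration('scene')
t=cv2.imread('pics/t3.png');s=cv2.imread('pics/s3.png')
print(onz(ct,266.8,175.3,.058))
w=cv2.imread('pics/w3.png')
E
```

```text
[0.61824569 0.16327092 0.09860581]
[0.000188   0.00078526 0.01178436]
[0.60223361 0.15808765 0.0395    ] [0.61087342 0.18064723 0.0395    ] 0.024157413800477444 [0.61870851 0.16475244 0.0395    ]
[0.62118003 0.15918602 0.058     ]
```

Emit:
apply_moves(
  moves=[
    [[-0.001,0,0.006,0,-0.1,0,1],[0,0,0.005,0,0,0,1]],
  ],
)

```text
time: 10.0
eef_pos: [0.6196, 0.1633, 0.0871]
tcp_rot: [0.001, 1.0, 0.0, 0.0]
contact_force: [-0.1, -0.4, 4.6]
opening: 0.232
```

Emit:
apply_moves(
  moves=[
    [[0.0008,0,0.004,0,0.1,0,1],[0.001,0,0.005,0,0.1,0,1]],
  ],
)

```text
time: 10.2
eef_pos: [0.6227, 0.1635, 0.0824]
tcp_rot: [0.001, 1.0, 0.001, 0.005]
contact_force: [-1.2, -0.4, 18.6]
opening: 0.227
```

Emit:
apply_moves(
  moves=[
    [[0.002,0,0.006,0,0.6,0,1],[0.001,0,0.008,0,0.3,0,1]],
  ],
)

```text
time: 10.4
eef_pos: [0.6243, 0.1639, 0.076]
tcp_rot: [0.001, 1.0, 0.001, 0.001]
contact_force: [-3.0, -1.3, -1.2]
opening: 0.226
```

Emit:
apply_moves(
  moves=[
    [[0.001,0,0.002,0,0.1,0,1],[0,0,0.002,0,0,0,1]],
  ],
)

```text
time: 10.6
eef_pos: [0.6228, 0.1638, 0.0717]
tcp_rot: [0.001, 1.0, 0.001, -0.001]
contact_force: [-3.3, -0.7, 14.7]
opening: 0.227
```

It clicked at TCP z of about 0.076, where the force dropped to about 0. It now bears 14.7 N at 0.0717. I'll verify by picture.

```bash
python3 - <<'E'
from h import *
from scipy.optimize import least_squares as ls
w,cw=snap('wrist','w9.png');a,ca=snap('scene','s9.png')
s=ctrl.get_state();print(s['time'],s['eef_pos'],s['tcp_rot'],s['contact_force'],s['opening'])
f=lambda i,x,y,w,h,k:cv2.resize(i[y:y+h,x:x+w],None,fx=k,fy=k,interpolation=cv2.INTER_CUBIC)
cv2.imwrite('pics/c9.png',np.hstack([f(w,270,170,110,150,4),f(a,360,160,45,75,8)])[:,:,::-1])
E
```

```text
10.7 [0.62279087 0.16382743 0.07181869] [ 5.66159935e-04  9.99998820e-01  9.54442671e-04 -1.06264986e-03] [-2.15999409 -0.18087257  6.25817579] 0.22941117233126318
```

View pics/c9.png

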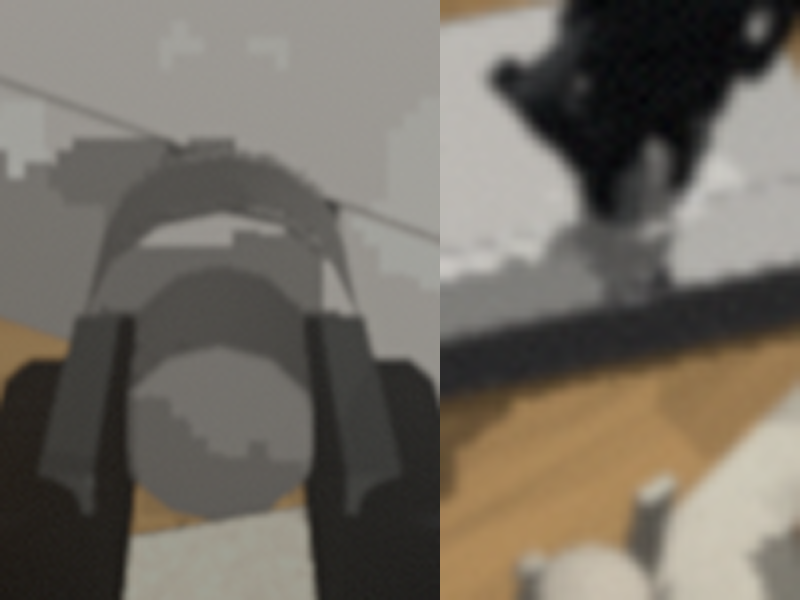

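The cap hasn't moved in the fingers and its skirt sits on the cover over the slot. The held force fell to 6.3 N, so I'll press firmer.

Emit:
apply_moves(
  moves=[
    [[0.0005,0,0.004,0,0,0,1],[0.001,0,0.006,0,0.1,0,1]],
  ],
)

```text
time: 10.9
eef_pos: [0.6241, 0.164, 0.0716]
tcp_rot: [0.0, 1.0, 0.0, -0.001]
contact_force: [-10.7, -2.1, 29.7]
opening: 0.228
```

```bash
python3 - <<'E'
from h import *
for _ in range(12):
    s=ctrl.get_state();print(round(s['time'],2),np.round(s['eef_pos'],4),np.round(s['tcp_rot'],4),np.round(s['contact_force'],1),round(s['opening'],3));ctrl.read_camera('scene')
E
```

```text
10.9 [0.6241 0.164  0.0716] [ 0.e+00  1.e+00  4.e-04 -9.e-04] [-10.7  -2.1  29.7] 0.228
10.95 [0.6241 0.164  0.0717] [ 0.e+00  1.e+00  4.e-04 -9.e-04] [-9.5 -2.1 24.1] 0.229
11.0 [0.624  0.164  0.0717] [ 0.e+00  1.e+00  4.e-04 -8.e-04] [-8.2 -0.9 23.8] 0.232
11.05 [0.624  0.164  0.0717] [ 0.e+00  1.e+00  4.e-04 -8.e-04] [-8.2 -1.4 23.9] 0.232
11.1 [0.624  0.164  0.0717] [ 1.e-04  1.e+00  4.e-04 -7.e-04] [-9.1 -1.8 23.2] 0.233
11.15 [0.624  0.164  0.0717] [ 0.e+00  1.e+00  4.e-04 -7.e-04] [-9.3 -2.4 22.9] 0.228
11.2 [0.624  0.164  0.0717] [ 0.e+00  1.e+00  4.e-04 -7.e-04] [-8.7 -1.6 22.4] 0.232
11.25 [0.624  0.164  0.0717] [ 0.e+00  1.e+00  4.e-04 -7.e-04] [-8.9 -2.5 22.9] 0.229
11.3 [0.624  0.164  0.0717] [ 1.e-04  1.e+00  4.e-04 -7.e-04] [-7.9 -2.8 23.9] 0.227
11.35 [0.6239 0.164  0.0717] [ 0.e+00  1.e+00  4.e-04 -7.e-04] [-8.4 -2.6 23.5] 0.229
11.4 [0.6239 0.164  0.0717] [ 0.e+00  1.e+00  4.e-04 -7.e-04] [-9.2 -2.  23.3] 0.23
11.45 [0.624  0.164  0.0717] [ 0.e+00  1.e+00  4.e-04 -7.e-04] [-9.2 -2.5 22.9] 0.23
```

It holds steady at 23 N, upright. One numeric check of the bystanders before handing in.

```bash
python3 - <<'E'
from h import *
a=cv2.imread('pics/s0.png');b=cv2.imread('pics/s9.png')
d=cv2.GaussianBlur(cv2.absdiff(a,b),(5,5),0).max(2)>40
n,_,st,ce=cv2.connectedComponentsWithStats(d.astype(np.uint8))
for i in range(1,n):
    if st[i,4]>15:print(st[i],ce[i].round())
s=ctrl.get_state();print(s['contact_force']);ctrl.sign_off()
E
```

```text
[191   0  14   4  44] [197.   1.]
[ 229    0   56   47 1270] [252.  22.]
[264   0   7  13  74] [267.   6.]
[  236     0   189   197 10457] [358. 109.]
[409   0   7   7  40] [412.   3.]
[424  19   7   5  26] [427.  21.]
[ 136   49   61   83 2042] [165.  90.]
[242  77   8  10  33] [246.  81.]
[ 142  120  224  130 8333] [247. 187.]
[172 130   9   5  19] [177. 132.]
[317 178  20  12 107] [328. 184.]
[-8.94211034 -1.7454775  22.77532977]
the job is handed in; nothing more can be done
```

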